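# Snap the cover back on the desk's power-and-data box

## Task

The power-and-data box on the archive room's desk stands open: pick up its cover by the blue grip, put it on over the box with its orange clip arms at the orange rims, and press it straight down until both clips have snapped under their rims and the cover sits fully home and level. Feel for the end of the press, since the height of the box's frame differs and the box cracks if it is forced or struck; then let go, and leave the other things on the desk alone.

Things in the scene. Friction and masses are not known exactly. Their poses are not given: they have to be found in the camera images.
- box_plate (a point): Centre of the socket plate, 32 mm over the desk, inside the power-and-data box: an open-topped box fixed to the desk. Its upper part is a grey frame, 104 mm along x and 70 mm along y outside, on whose top edge the cover seats. The frame was fitted to an unknown height: its top edge is level and 18 to 30 mm above this point, different each time; find it by feel. The frame does not give.
- box_foot (a point): Centre of the box's underside, on the desk, on a dark steel foot plate 128 x 94 mm. At each end (+x and -x) of the frame an orange rim, 50 mm wide along y and 10 mm high, stands out 3 mm at the frame's top edge (110 mm over both rims). The box is fragile: it cracks if the cover is pressed or struck on it with more than 40 N.
- cover_grip (a point): Centre of the blue grip on the loose white cover (0.2 to 0.3 kg), 58 mm over the desk at the start. Grip: 46 mm along x, 24 mm along y, 30 mm tall, in the middle of a shell 112 x 80 mm (x, y), 16 mm thick; this point is 15 mm over the shell's top and 31 mm over its underside. Seated, it is straight above box_plate, by 49 to 61 mm, x axes parallel; a half turn fits as well.
- cover_seat (a point): Middle of the underside of the cover's shell, the face that comes to lie on the frame's top edge. Side skirts with flared feet reach 27 mm below it along the long sides and pass outside the frame with 1.8 mm play each; at the start the cover stands on them. Snapping on takes about 8 to 14 N straight down, from 18 mm above the seat; then it stops hard.
- clip_a (a joint): Orange sprung clip arm hanging at the cover's +x end, 30 mm wide, its root 60 mm from the middle; angle in rad, 0 when relaxed, grows to about 0.10 as the rim spreads it outward, and springs back below 0.055 when it has snapped under the rim. Its foot reaches 25 mm below the shell's underside and flares outward, taking up to 2 mm of offset along x.
- clip_b (a joint): The same clip arm at the cover's -x end.
- stapler: Red and black stapler, 130 mm long, bystander; origin under its middle.
- tape_dispenser: Grey tape dispenser, 125 mm long, 75 mm tall, bystander; origin under its middle.
- stamp: Wooden rubber stamp with knob, 60 x 30 mm, 70 mm tall, bystander; origin under its middle.
- label_carton: Small cardboard carton 85 x 65 x 55 mm, bystander; origin under its middle.

How it is judged (in metres and radians):
On the way, in this order (a step that is already met when the one before it is completed fails the run):
1. the cover is lifted clear of the desk (height (world z) of cover_grip above 0.088 m), for 0.1 s.
2. the cover is pressed home on the box and both clips have snapped under the rims (z of cover_grip in the frame of box_plate below 0.0622 m and horizontal distance between cover_grip and box_plate below 0.005 m and angle between cover_grip's own z axis and vertical below 0.035 rad and value of joint each of clip_a, clip_b below 0.055 rad), for 0.2 s.
At the end, for the whole second after the job is handed in: The cover sits home on the box's frame: grip centre 47 to 62.2 mm above box_plate (with a clip not yet snapped under its rim it is higher, or that clip is spread) and within 5 mm of it sideways, level to 0.035 rad, in line to 0.06 rad, both clip arms sprung back (below 0.055 rad) (all of step 2 and z of cover_grip in the frame of box_plate above 0.047 m and angle between the x axis of cover_grip and the x axis of box_plate, either way round below 0.06 rad); the robot touches nothing.
It fails at once if the cover is pressed or struck on the box with more than 40 N (contact force between cover and box above 40 N).
It fails at once if a bystander is moved by more than 25 mm (distance of any of stapler, tape_dispenser, stamp, label_carton from where it was at the start of the episode above 0.025 m).
It also fails if it takes over 42 s, if anything falls off the work surface, if the arm or the gripper's body presses on something with over 40 N, if the wrist force passes 120 N, or if a joint passes its speed limit or range.

## Robot

A 6-joint arm with a two-finger parallel gripper is mounted at the origin on the work surface. World frame = base frame: x ahead of the robot, y to its left, z up, the work surface at z = 0. Lengths are in mm, angles in rad, forces in N, time in s.
With the tool pointing down it reaches from about 350 to 850 mm from the base axis. Payload 8.1 kg.
Tool frame: the origin (TCP) lies midway between the tips of the shut fingers; the grasp point (between the pads) lies 19 mm behind it; z points along the fingers, y is the direction in which the jaws open and shut (so a half turn about z gives the same grasp; the last joint's range is limited). The gripper opens to 93 mm and grips with 3 to 60 N. Pads are 15 mm wide; open, the fingers measure 128 mm over their backs; the gripper's body (75 mm by 188 mm) begins 65 mm behind the grasp point.
Start: joints at [-1.32, 0.13, 1.488, -0, 1.523, -0.085], TCP at [197.735, -566.486, 218.635] pointing down, gripper open.
Joint ranges: [-2.96, 2.96], [-0.89, 2.26], [0.02, 2.5], [-1.34, 4.48], [0, 2.73], [-2.66, 2.66]. Speed limits (rad/s): [2.39, 2.39, 2.79, 3.14, 3.14, 3.14].

## Interface

Orientations are given as a 3x3 rotation matrix whose columns are the frame's x, y, z axes.
In Python, from station import env gives the robot as it stands.
- The arm moves only by the tool play_rows, never from a script. Its argument "plan" is one flat list of numbers, 5 for each row, row after row: the closure, from 0 (fully open) to 1 (shut), then the shift along the tool's x, y, z in cm, then the turn about the tool's z in degrees. A call has 1 to 20 rows; each row shifts and turns the pose as measured when the row begins, along the tool's axes as they then stand; what a row does not reach is not made up. A row lasts 1/12 s, in which the tool goes at most 41.7 mm and 7.16 degrees, less where a joint would pass 70% of its speed; a pose out of reach is approached as far as the arm can. A call with a gripper value outside its range is refused whole. The fingers move at their own pace and stop on an object; "grip_force" is the grip in N (left out, the last holds). Time passes only in rows, so rows that do not move let the fingers close. It gives the time, the measured TCP pose, the force and the opening at its end, in the units of the state.
- env.get_state(): the state, without advancing time (a new reading comes with each control period).
- env.camera(name): name is "side" or "top"; returns a dict with "image" (384x512x3 uint8, red, green, blue), "camera_matrix" (3x3 intrinsics, pixels), "world_to_cam" (4x4, takes a point from world to camera coordinates). Camera axes: x right, y down, z forward; pixel columns grow to the right and rows downward; lengths in mm; the calibration is good to about 2 mm. A picture is of the moment at which its call begins. There is no depth.
- env.finish_job(): hands the job in, once; it reports no verdict.
The state is a dict: "t": time; "q": joint angles; "joint_vel": joint speeds; "joint_torque": joint torques, N m; "tcp_pos": TCP position; "orientation": TCP orientation; "wrist_force": force on the tool from outside, world axes, zero at the start; "ft_torque": the same for the moment, N m; "gripper_width": finger opening in mm.
Only numpy, scipy, OpenCV 4.12 (cv2) and the standard library are available. Lean on these libraries where they do the work, as an engineer would, in place of code of your own. Each camera call takes 0.05 s, during which the arm holds its last target. There are 200 camera calls.

## Working session

There is one attempt and no reset: what is moved stays moved. The work goes in short steps, Python scripts to look and compute and a tool call to move; the robot and the scene stay as the last step left them, time stands still between calls to the robot, and variables do not carry over. Pictures are saved under pics/ and viewed, about 8 in all and at most 12, crops included, and the job is handed in when it is done.

Besides the shell and the picture viewer there is one more tool, called after "Emit:" as name(argument=value, ...) on one line, values as JSON. play_rows: Moves the arm, as the interface text tells. Its arguments: {"type":"object","properties":{"plan":{"type":"array","items":{"type":"number"}},"grip_force":{"type":"number"}},"required":["plan"]}

```bash
mkdir -p pics; cat > h.py <<'E'
import numpy as np, cv2, pickle
from station import env
def shot(n):
    c=env.camera(n); return c
def save(c,f,crop=None,s=1):
    im=c["image"][:,:,::-1]
    if crop: a,b,d,e=crop; im=im[b:e,a:d]
    cv2.imwrite("pics/"+f,cv2.resize(im,None,fx=s,fy=s,interpolation=cv2.INTER_CUBIC))
def proj(c,p):
    w=c["world_to_cam"]; q=c["camera_matrix"]@(w[:3,:3]@np.array(p,float)+w[:3,3]); return q[:2]/q[2]
def atz(c,uv,z):
    w=c["world_to_cam"]; R=w[:3,:3]; o=-R.T@w[:3,3]
    d=R.T@np.linalg.solve(c["camera_matrix"],[uv[0],uv[1],1]); return o+d*(z-o[2])/d[2]
E
python3 - <<'E'
from h import *
s=env.get_state(); print(s["t"],s["tcp_pos"],s["orientation"],s["wrist_force"],s["gripper_width"])
C={}
for n in("top","side"):
    C[n]=shot(n); save(C[n],n+"0.png",s=1.5); w=C[n]["world_to_cam"]; print(n,-w[:3,:3].T@w[:3,3],w[2,:3],C[n]["camera_matrix"][0,0])
pickle.dump(C,open("c0.pkl","wb"))
E
```

```text
0.0 [ 197.594701   -565.93260177  217.61595818] [[ 9.44136296e-01  3.29554926e-01 -4.53375597e-04]
 [ 3.29555207e-01 -9.44134717e-01  1.73256721e-03]
 [ 1.42928418e-04 -1.78519188e-03 -9.99998396e-01]] [ 0.04967134 -0.46239404  0.25867788] 93.21845399239722
top [ 541.94799813   -5.13909558 1098.43707651] [ 0.07558015  0.0269196  -0.99677629] 386.5558662667783
side [504.44254184 840.71559221 865.03958214] [ 0.09487596 -0.716761   -0.69083444] 404.4715451498376
```

View pics/top0.png

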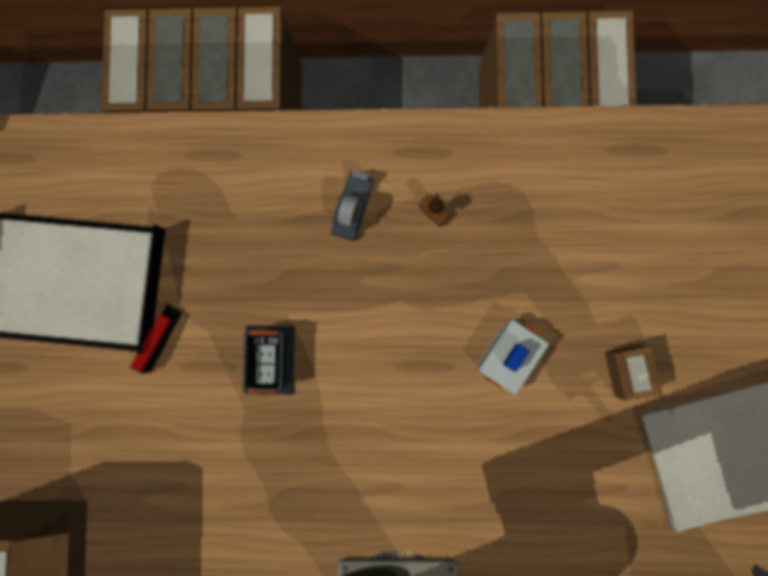

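View pics/side0.png

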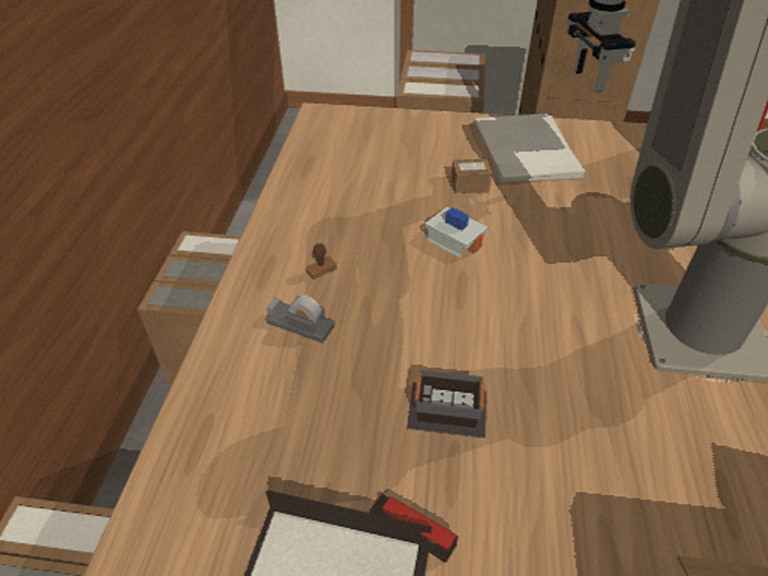

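The top view shows the box at about (267,358) and the cover at about (515,357), in 1.5x pixels. The box's long axis lies nearly along world x, and the cover is turned. The side view agrees. Next I'll enlarge crops of both.

```bash
python3 - <<'E'
from h import *
C=pickle.load(open("c0.pkl","rb"))
# crops u0,v0 60x60 scaled
L=[("top",(150,208)),("top",(312,205)),("side",(268,238)),("side",(274,130))]
T=[]
for n,(u,v) in L:
    im=C[n]["image"][v:v+58,u:u+76,::-1]
    im=cv2.resize(im,None,fx=5,fy=5,interpolation=cv2.INTER_CUBIC); T.append(im)
cv2.imwrite("pics/m0.png",np.vstack([np.hstack(T[:2]),np.hstack(T[2:])]))
E
```

```text
(no output)
```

View pics/m0.png

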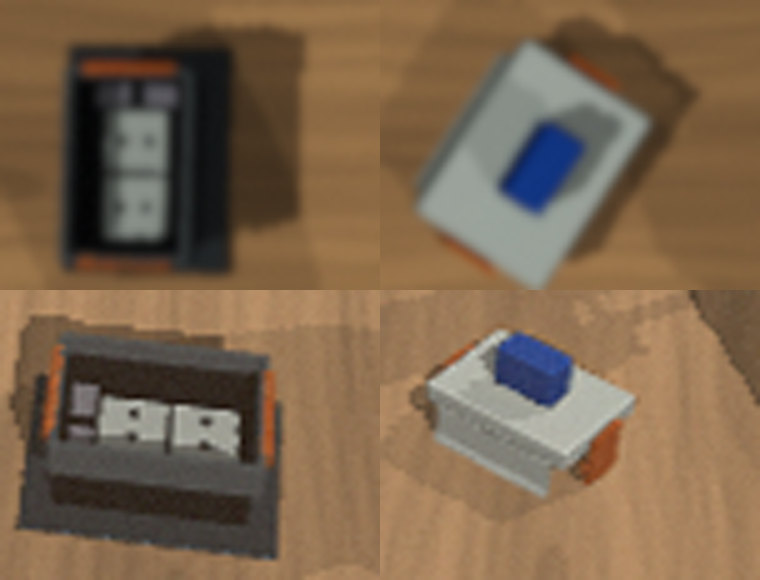

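The enlarged crops show clear corners: foot plate and orange rims for the box, shell and blue grip for the cover. I'll fit both poses from the corners in both views.

```bash
cat > fit.py <<'E'
from h import *
from scipy.optimize import least_squares
def fit(C,pts,x0,w=None):
    """pts: (view,[u,v],local xyz, hflag)"""
    def r(p):
        c,s=np.cos(p[2]),np.sin(p[2]); o=[]
        for n,uv,(a,b,z),hf in pts:
            zz=z+(p[3] if hf else 0)
            o.append(proj(C[n],[p[0]+c*a-s*b,p[1]+s*a+c*b,zz])-uv)
        return np.ravel(o)
    return least_squares(r,x0,loss="soft_l1",f_scale=.7),r
E
python3 - <<'E'
from fit import *
C=pickle.load(open("c0.pkl","rb"))
def px(n,k,x,y):
    u,v={("b","top"):(150,208),("c","top"):(312-76,205),("b","side"):(268,238-58),("c","side"):(274-76,130-58)}[(k,n)]
    return np.array([(x+.5)/5-.5+u,(y+.5)/5-.5+v])
# box
B=[]
for (x,y),(a,b) in zip([(68,46),(62,272),(232,272),(232,48)],[(64,47),(-64,47),(-64,-47),(64,-47)]): B.append(("top",px("top","b",x,y),(a,b,4),0))
for (x,y),(a,b) in zip([(18,528),(277,558)],[(64,47),(-64,47)]): B.append(("side",px("side","b",x,y),(a,b,2),0))
for (x,y),(a,b) in zip([(80,62),(175,62),(75,270),(175,270)],[(55,25),(55,-25),(-55,25),(-55,-25)]): B.append(("top",px("top","b",x,y),(a,b,0),1))
for (x,y),(a,b) in zip([(62,334),(270,356)],[(52,-35),(-52,-35)]): B.append(("side",px("side","b",x,y),(a,b,0),1))
s,r=fit(C,B,[480,170,0,56]); print("box",s.x.round(3)); print(r(s.x).reshape(-1,2).round(1).tolist())
K=[]
sh=[(56,40),(56,-40),(-56,-40),(-56,40)]; gr=[(23,12),(23,-12),(-23,-12),(-23,12)]
for (x,y),(a,b) in zip([(530,40),(651,122),(538,288),(417,210)],sh): K.append(("top",px("top","c",x,y),(a,b,43),0))
for (x,y),(a,b) in zip([(545,122),(585,148),(540,214),(500,188)],gr): K.append(("top",px("top","c",x,y),(a,b,73),0))
for (x,y),(a,b) in zip([(430,383),(503,330),(636,400),(572,460)],sh): K.append(("side",px("side","c",x,y),(a,b,43),0))
for (x,y),(a,b) in zip([(497,352),(512,334),(573,366)],gr): K.append(("side",px("side","c",x,y),(a,b,73),0))
s,r=fit(C,K,[480,-170,-.6]); print("cov",s.x.round(3)); print(r(s.x).reshape(-1,2).round(1).tolist())
E
```

```text
box [ 4.69799e+02  2.38730e+02 -7.00000e-03  5.47690e+01]
[[-0.1, -0.2], [0.2, 0.2], [-0.6, 0.4], [0.0, -0.5], [-0.0, 0.1], [0.5, 0.2], [0.5, 0.1], [-0.1, 0.2], [0.8, -0.3], [-0.7, -0.2], [-0.1, -0.2], [-0.1, -0.1]]
cov [ 475.596 -210.751   -0.602]
[[-0.8, -0.6], [-0.0, -0.3], [-0.3, 1.2], [-1.1, -0.1], [0.5, -0.6], [0.2, -0.6], [-0.5, 0.8], [-0.2, 0.8], [-0.5, 0.1], [-0.3, -0.3], [0.7, -0.5], [-1.1, -0.6], [-0.0, -0.9], [1.5, -0.6], [0.8, -1.3]]
```

Emit:
play_rows(plan=[0.3, 2.92, -1.87, 0, 0, 0.3, 2.92, -1.87, 0, 0, 0.3, 2.92, -1.87, 0, 0, 0.3, 2.92, -1.87, 0, 0, 0.3, 2.92, -1.87, 0, 0, 0.3, 2.92, -1.87, 0, 0, 0.3, 2.92, -1.87, 0, 0, 0.3, 2.92, -1.87, 0, 0, 0.3, 2.92, -1.87, 0, 0, 0.3, 2.92, -1.87, 0, 0, 0.3, 2.92, -1.87, 0, 0, 0.3, 2.92, -1.87, 0, 0, 0.3, 0, 0, 0, 7, 0.3, 0, 0, 0, 7, 0.3, 0, 0, 0, 7, 0.3, 0, 0, 0, 7, 0.3, 0, 0, 0, 7, 0.3, 0, 0, 0, 7, 0.3, 0, 0, 0, 7, 0.3, 0, 0, 0, 0], grip_force=25)

```text
t: 1.77
tcp_pos: [461.2, -216.5, 207.3]
orientation: [[0.852, -0.523, -0.012], [-0.523, -0.852, 0.015], [-0.018, -0.006, -1.0]]
wrist_force: [0.3, 0.0, 0.3]
gripper_width: 64.8
```

```bash
cat >> h.py <<'E'
def togo(x,y,z,yaw):
    s=env.get_state(); R=np.array(s["orientation"]); p=np.array(s["tcp_pos"])
    d=R.T@(np.array([x,y,z])-p); cy=np.arctan2(R[1,0],R[0,0])
    t=-(yaw-cy); t=(t+np.pi)%(2*np.pi)-np.pi
    print("t%.2f"%s["t"],"tcp",p.round(1),"yaw%.4f"%cy,"tilt",R[:2,2].round(4),"F",np.round(s["wrist_force"],1),"M",np.round(s["ft_torque"],2),"w%.1f"%s["gripper_width"],"| togo cm",(d/10).round(2),"deg%.2f"%np.degrees(t))
E
python3 -c "
from h import *
togo(475.6,-210.8,140,-.602)"
```

```text
t1.77 tcp [ 461.2 -216.5  207.3] yaw-0.5504 tilt [-0.012   0.0146] F [0.3 0.  0.3] M [0.11 0.   0.  ] w64.8 | togo cm [ 1.05 -1.19  6.72] deg2.96
```

Emit:
play_rows(plan=[0.3, 0.35, -0.4, 1.2, 1, 0.3, 0.35, -0.4, 1.2, 1, 0.3, 0.35, -0.4, 1.2, 1, 0.3, 0, 0, 1.2, 0, 0.3, 0, 0, 1.2, 0, 0.3, 0, 0, 0, 0])

```text
t: 2.27
tcp_pos: [476.0, -210.2, 141.4]
orientation: [[0.831, -0.556, -0.014], [-0.556, -0.831, 0.015], [-0.02, -0.005, -1.0]]
wrist_force: [-0.1, 0.1, 0.1]
gripper_width: 65.2
```

```bash
python3 -c "
from h import *
togo(475.6,-210.8,140,-.602)
C={n:shot(n) for n in('top','side')}
pickle.dump(C,open('c1.pkl','wb'))
a=[cv2.resize(C[n]['image'][v:v+90,u:u+100,::-1],None,fx=4,fy=4,interpolation=cv2.INTER_CUBIC) for n,u,v in(('top',295,190),('side',260,90))]
cv2.imwrite('pics/m1.png',np.hstack(a))"
```

```text
t2.27 tcp [ 476.  -210.2  141.4] yaw-0.5899 tilt [-0.0139  0.0155] F [-0.1  0.1  0.1] M [0.07 0.02 0.01] w65.2 | togo cm [0.   0.07 0.14] deg0.70
```

View pics/m1.png

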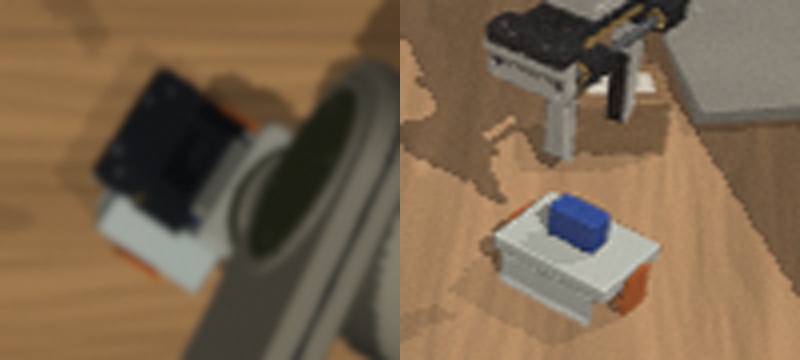

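The gripper is above the cover. In the side view the fingertips are at about (562,160) and (620,122) in the crop, with the blue grip below them. I'll check the calibration against the TCP.

```bash
python3 -c "
from h import *
C=pickle.load(open('c1.pkl','rb')); c=C['side']
s=env.get_state();p=np.array(s['tcp_pos']);R=np.array(s['orientation'])
f=lambda q:((proj(c,q)-[260,90]+.5)*4-.5+[400,0]).round(1)
for a in(-7.5,7.5):
  for b in(-33,33): print(a,b,f(p+R@[a,b,0]))
print('grip',[f([475.6+.824*a+.566*b,-210.8-.566*a+.824*b,73]) for a,b in((23,12),(23,-12),(-23,-12),(-23,12))])
"
```

```text
-7.5 -33 [570.1 159.3]
-7.5 33 [620.2 122.3]
7.5 -33 [554.1 152. ]
7.5 33 [604.4 115.4]
grip [array([549.4, 205.9]), array([567.4, 192.5]), array([613.5, 215.5]), array([595.7, 229.4])]
```

```bash
python3 -c "
from h import *
C=pickle.load(open('c1.pkl','rb'))
save(C['side'],'m2.png',(285,95,345,185),6.5)"
```

```text
(no output)
```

View pics/m2.png

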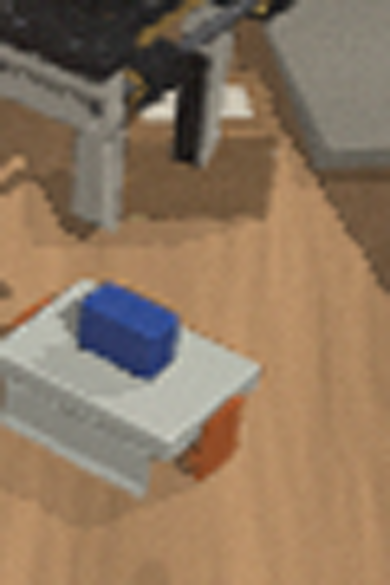

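The crop shows the fingertips within about 0.5 px of the projected TCP. The blue grip is about 1 px off the prediction, so I'll refine the fit with colour silhouettes.

```bash
cat >> fit.py <<'E'
def sil(c,boxes,S=8):
    """soft silhouette of convex boxes (Nx3 corner arrays)"""
    m=np.zeros((384*S//1,512*S),np.uint8)
    for P in boxes:
        q=np.array([(proj(c,p)+.5)*S for p in P],np.float32); cv2.fillConvexPoly(m,cv2.convexHull(q).astype(np.int32),255)
    return cv2.resize(m,(512,384),interpolation=cv2.INTER_AREA)/255.
def cuboid(x,y,yaw,hx,hy,z0,z1):
    c,s=np.cos(yaw),np.sin(yaw)
    return [[x+c*a-s*b,y+s*a+c*b,z] for a in(-hx,hx) for b in(-hy,hy) for z in(z0,z1)]
def blue(c):
    im=c["image"].astype(float); d=im[...,2]-im[...,:2].max(2)
    return d
def mom(m):
    v,u=np.mgrid[:m.shape[0],:m.shape[1]]; w=m.sum(); cu,cv=(m*u).sum()/w,(m*v).sum()/w
    return np.array([cu,cv]),w,0.5*np.arctan2(2*(m*(u-cu)*(v-cv)).sum(),(m*((u-cu)**2-(v-cv)**2)).sum())
E
python3 - <<'E'
from fit import *
C=pickle.load(open("c0.pkl","rb"))
for n in C:
    d=blue(C[n]); u0,v0=map(int,proj(C[n],[475.6,-210.8,58])); m=np.zeros_like(d)
    m[v0-20:v0+20,u0-20:u0+20]=(d>15)[v0-20:v0+20,u0-20:u0+20]
    p=cv2.morphologyEx(m,cv2.MORPH_OPEN,np.ones((2,2))); a=mom(p)
    b=mom(sil(C[n],[cuboid(475.6,-210.8,-.602,23,12,43,73)]))
    print(n,a,b)
    J=np.array([(proj(C[n],np.array([475.6,-210.8,58])+e)-proj(C[n],[475.6,-210.8,58])) for e in np.eye(3)[:2]]).T
    print(" shift xy mm",np.linalg.solve(J,a[0]-b[0]))
E
```

```text
top (array([345.06185567, 239.09793814]), np.float64(194.0), np.float64(-0.9558422839593721)) (array([343.11998861, 237.90313212]), np.float64(206.58823529411762), np.float64(-0.9730592026881277))
 shift xy mm [-3.16788137 -5.05585415]
side (array([305.05732484, 146.36942675]), np.float64(157.0), np.float64(0.5331176691787999)) (array([304.6       , 145.97343243]), np.float64(187.31372549019608), np.float64(0.5296088872521287))
 shift xy mm [-1.54587846  1.89755952]
```

```bash
python3 - <<'E'
from fit import *
C=pickle.load(open("c0.pkl","rb"))
x0=np.array([475.6,-210.8])
M={}
for n in C:
    d=blue(C[n]); u0,v0=map(int,proj(C[n],[*x0,58])); m=np.zeros_like(d); sl=np.s_[v0-20:v0+20,u0-20:u0+20]
    m[sl]=np.clip((d[sl]-8)/60,0,1); M[n]=mom(m)
    b=mom(sil(C[n],[cuboid(*x0,-.602,23,12,43,73)])); print(n,M[n],b)
    J=np.array([(proj(C[n],np.r_[x0,58]+e)-proj(C[n],np.r_[x0,58])) for e in np.eye(3)[:2]]).T
    print(" shift xy mm",np.linalg.solve(J,M[n][0]-b[0]))
E
```

```text
top (array([344.12399653, 238.08483402]), np.float64(153.63333333333333), np.float64(-0.9678921816960581)) (array([343.11998861, 237.90313212]), np.float64(206.58823529411762), np.float64(-0.9730592026881277))
 shift xy mm [-0.48873809 -2.63999543]
side (array([304.39315612, 144.81612572]), np.float64(113.48333333333333), np.float64(0.5768668119157894)) (array([304.6       , 145.97343243]), np.float64(187.31372549019608), np.float64(0.5296088872521287))
 shift xy mm [ 0.89381973 -6.0051275 ]
```

```bash
python3 -c "
from h import *
togo(475.5,-211.3,46.5,-.602)"
```

```text
t2.37 tcp [ 476.9 -210.9  143.9] yaw-0.5906 tilt [-0.0116  0.0142] F [-1.4 -0.1  0.8] M [ 0.02  0.01 -0.01] w64.8 | togo cm [0.08 0.17 9.74] deg0.65
```

Emit:
play_rows(plan=[0.3, 0.03, 0.05, 1.5, 0.3, 0.3, 0.03, 0.05, 1.5, 0.3, 0.3, 0.03, 0.05, 1.5, 0, 0.3, 0, 0, 1.5, 0, 0.3, 0, 0, 1.0, 0, 0.3, 0, 0, 1.0, 0, 0.3, 0, 0, 0.5, 0, 0.3, 0, 0, 0, 0])

```text
t: 3.03
tcp_pos: [480.7, -214.8, 62.5]
orientation: [[0.827, -0.562, -0.001], [-0.562, -0.827, 0.008], [-0.006, -0.006, -1.0]]
wrist_force: [-0.3, 0.2, -0.2]
gripper_width: 64.9
```

```bash
python3 -c "
from h import *
togo(475.5,-211.3,46.5,-.602)"
```

```text
t3.03 tcp [ 480.7 -214.8   62.5] yaw-0.5970 tilt [-0.0014  0.008 ] F [-0.3  0.2 -0.2] M [0.06 0.01 0.01] w64.9 | togo cm [-0.61  0.01  1.6 ] deg0.28
```

Emit:
play_rows(plan=[0.3, -0.3, 0, 0.6, 0.3, 0.3, -0.3, 0, 0.5, 0, 0.3, -0.1, 0, 0.4, 0, 0.3, 0, 0, 0.1, 0, 0.3, 0, 0, 0, 0])

```text
t: 3.45
tcp_pos: [475.5, -211.0, 47.1]
orientation: [[0.824, -0.567, 0.001], [-0.567, -0.824, 0.006], [-0.003, -0.006, -1.0]]
wrist_force: [0.4, 0.2, 0.0]
gripper_width: 65.3
```

```bash
python3 -c "
from h import *
togo(475.5,-211.3,46.5,-.602)"
```

```text
t3.45 tcp [ 475.5 -211.    47.1] yaw-0.6025 tilt [0.0012 0.0065] F [0.4 0.2 0. ] M [ 0.11 -0.    0.03] w65.3 | togo cm [0.01 0.03 0.06] deg-0.03
```

Now close.

Emit:
play_rows(plan=[1, 0, 0, 0, 0, 1, 0, 0, 0, 0, 1, 0, 0, 0, 0, 1, 0, 0, 0, 0, 1, 0, 0, 0, 0, 1, 0, 0, 0, 0, 1, 0, 0, 0, 0, 1, 0, 0, 0, 0], grip_force=40)

```text
t: 4.12
tcp_pos: [476.6, -211.6, 48.6]
orientation: [[0.824, -0.567, 0.003], [-0.567, -0.824, 0.005], [-0.0, -0.006, -1.0]]
wrist_force: [0.7, -0.2, -0.1]
gripper_width: 23.7
```

```bash
python3 -c "
from h import *
togo(475.5,-211.3,46.5,-.602)"
```

```text
t4.12 tcp [ 476.6 -211.6   48.6] yaw-0.6024 tilt [0.0034 0.0052] F [ 0.7 -0.2 -0.1] M [-0.01  0.01 -0.01] w23.7 | togo cm [-0.11  0.04  0.21] deg-0.02
```

Emit:
play_rows(plan=[1, 0, 0, -0.5, 0, 1, 0, 0, -1, 0, 1, 0, 0, -1.5, 0, 1, 0, 0, -1.5, 0, 1, 0, 0, -1.5, 0, 1, 0, 0, -1.5, 0, 1, 0, 0, -1.5, 0, 1, 0, 0, -1.5, 0, 1, 0, 0, -1, 0, 1, 0, 0, 0, 0, 1, 0, 0, 0, 0])

```text
t: 5.03
tcp_pos: [473.9, -210.8, 172.4]
orientation: [[0.824, -0.567, -0.0], [-0.567, -0.824, 0.008], [-0.005, -0.006, -1.0]]
wrist_force: [0.1, 0.4, -2.9]
gripper_width: 24.0
```

```bash
python3 -c "
from h import *
togo(470,239,160,-.602)"
```

```text
t5.03 tcp [ 473.9 -210.8  172.4] yaw-0.6024 tilt [-0.0005  0.0076] F [ 0.1  0.4 -2.9] M [0.04 0.02 0.01] w24.0 | togo cm [-25.8  -36.84   1.58] deg-0.02
```

Emit:
play_rows(plan=[1, -0.6, -0.8, 0, 0, 1, -1.15, -1.65, 0, 0, 1, -1.15, -1.65, 0, 0, 1, -1.15, -1.65, 0, 0, 1, -1.15, -1.65, 0, 0, 1, -1.15, -1.65, 0, 0, 1, -1.15, -1.65, 0, 0, 1, -1.15, -1.65, 0, 0, 1, -1.15, -1.65, 0, 0, 1, -1.15, -1.65, 0, 0, 1, -1.15, -1.65, 0, 0, 1, -1.15, -1.65, 0, 0, 1, -1.15, -1.65, 0, 0, 1, -1.15, -1.65, 0, 0, 1, -1.15, -1.65, 0, 0, 1, -1.15, -1.65, 0, 0, 1, -1.15, -1.65, 0, 0, 1, -1.15, -1.65, 0, 0, 1, -0.6, -0.8, 0, 0, 1, 0, 0, 0, 0])

```text
t: 6.7
tcp_pos: [449.8, 179.5, 151.5]
orientation: [[0.822, -0.568, -0.04], [-0.568, -0.823, 0.014], [-0.041, 0.011, -0.999]]
wrist_force: [0.6, 0.1, -1.9]
gripper_width: 24.1
```

```bash
python3 -c "
from h import *
togo(470,239,160,-.007)"
```

```text
t6.70 tcp [449.8 179.5 151.5] yaw-0.6042 tilt [-0.04    0.0139] F [ 0.6  0.1 -1.9] M [ 0.09 -0.02  0.  ] w24.1 | togo cm [-1.75 -6.03 -0.84] deg-34.22
```

Emit:
play_rows(plan=[1, 0, 0, -0.3, -3, 1, 0, 0, -0.3, -3, 1, 0, 0, -0.3, -3, 1, 0, 0, -0.3, -3, 1, 0, 0, -0.3, -3, 1, 0, 0, -0.3, -3, 1, 0, 0, -0.3, -3, 1, 0, 0, -0.3, -3, 1, 0, 0, 0, -3, 1, 0, 0, 0, -3, 1, 0, 0, 0, -3, 1, 0, 0, 0, 0])

```text
t: 7.7
tcp_pos: [444.1, 169.5, 167.7]
orientation: [[0.998, -0.002, -0.055], [-0.001, -1.0, 0.005], [-0.055, -0.005, -0.998]]
wrist_force: [0.6, 0.5, -2.1]
gripper_width: 23.9
```

```bash
python3 -c "
from h import *
togo(470,239,160,-.007)"
```

```text
t7.70 tcp [444.1 169.5 167.7] yaw-0.0013 tilt [-0.0554  0.0048] F [ 0.6  0.5 -2.1] M [ 0.04 -0.04 -0.  ] w23.9 | togo cm [ 2.62 -6.95  0.65] deg0.32
```

Emit:
play_rows(plan=[1, 0.5, -1.2, 0, 0, 1, 0.5, -1.2, 0, 0, 1, 0.5, -1.2, 0, 0, 1, 0.5, -1.2, 0, 0, 1, 0.5, -1.2, 0, 0, 1, 0.5, -1.2, 0, 0])

```text
t: 8.2
tcp_pos: [476.1, 244.2, 164.2]
orientation: [[0.998, -0.016, -0.057], [-0.015, -1.0, 0.004], [-0.057, -0.003, -0.998]]
wrist_force: [-0.2, -0.5, -1.7]
gripper_width: 23.6
```

```bash
python3 -c "
from h import *
togo(470,239,160,-.007); print(env.get_state()['q'])"
```

```text
t8.20 tcp [476.1 244.2 164.2] yaw-0.0155 tilt [-0.0574  0.0038] F [-0.2 -0.5 -1.7] M [-0.01 -0.04 -0.01] w23.6 | togo cm [-0.58  0.53  0.45] deg-0.49
[0.36122044 0.03814364 1.68692145 0.02393483 1.46891142 1.94456706]
```

Emit:
play_rows(plan=[1, 0, 0, 0, 0])

```text
t: 8.28
tcp_pos: [476.7, 246.8, 163.8]
orientation: [[0.998, -0.016, -0.057], [-0.015, -1.0, 0.005], [-0.057, -0.004, -0.998]]
wrist_force: [0.0, -0.8, -2.3]
gripper_width: 23.8
```

Emit:
play_rows(plan=[1, 0, 0, 0, 0])

```text
t: 8.37
tcp_pos: [476.7, 247.6, 163.3]
orientation: [[0.998, -0.015, -0.058], [-0.015, -1.0, 0.004], [-0.058, -0.003, -0.998]]
wrist_force: [0.5, -0.6, -2.2]
gripper_width: 23.8
```

Emit:
play_rows(plan=[1, 0, 0, 0, 0])

```text
t: 8.45
tcp_pos: [476.6, 248.0, 162.9]
orientation: [[0.998, -0.015, -0.059], [-0.015, -1.0, 0.004], [-0.059, -0.003, -0.998]]
wrist_force: [-0.7, 0.2, -1.7]
gripper_width: 23.8
```

Emit:
play_rows(plan=[1, 0, 0, 0, 0])

```text
t: 8.53
tcp_pos: [476.3, 247.9, 162.6]
orientation: [[0.998, -0.016, -0.059], [-0.015, -1.0, 0.003], [-0.059, -0.002, -0.998]]
wrist_force: [-0.3, -0.4, -1.5]
gripper_width: 23.5
```

```bash
python3 -c "
from h import *
togo(470,239,160,-.007); print(env.get_state()['q'])"
```

```text
t8.53 tcp [476.3 247.9 162.6] yaw-0.0155 tilt [-0.0593  0.0033] F [-0.3 -0.4 -1.5] M [-0.01 -0.11  0.01] w23.5 | togo cm [-0.6   0.9   0.29] deg-0.49
[0.36707935 0.04617499 1.68171446 0.02454759 1.46796038 1.95028655]
```

Emit:
play_rows(plan=[1, 0, 0, -3.5, 0, 1, 0, 0, -3.5, 0, 1, 0, 0, 0, 0])

```text
t: 8.78
tcp_pos: [477.7, 245.5, 231.2]
orientation: [[0.998, -0.018, -0.067], [-0.018, -1.0, 0.0], [-0.067, 0.001, -0.998]]
wrist_force: [1.1, 0.2, -0.3]
gripper_width: 24.2
```

```bash
python3 -c "
from h import *
togo(470,239,160,-.007); print(env.get_state()['q'])"
```

```text
t8.78 tcp [477.7 245.5 231.2] yaw-0.0177 tilt [-0.0668  0.0001] F [ 1.1  0.2 -0.3] M [ 0.03 -0.11  0.01] w24.2 | togo cm [-0.29  0.66  7.15] deg-0.61
[0.36242755 0.01680074 1.58615382 0.02377549 1.60116626 1.95086417]
```

Emit:
play_rows(plan=[1, 0, 0, 1, 0, 1, 0, 0, 1, 0, 1, 0, 0, 1, 0, 1, 0, 0, 1, 0])

```text
t: 9.12
tcp_pos: [476.3, 244.7, 189.8]
orientation: [[0.998, -0.02, -0.061], [-0.02, -1.0, 0.002], [-0.061, -0.001, -0.998]]
wrist_force: [-0.3, -0.3, -2.7]
gripper_width: 23.2
```

```bash
python3 -c "
from h import *
togo(470,239,160,-.007); print(env.get_state()['q'])"
```

```text
t9.12 tcp [476.3 244.7 189.8] yaw-0.0200 tilt [-0.0614  0.0019] F [-0.3 -0.3 -2.7] M [ 0.06 -0.06 -0.07] w23.2 | togo cm [-0.44  0.58  3.01] deg-0.75
[0.36213524 0.02687598 1.65127829 0.02353649 1.52025899 1.9510974 ]
```

Emit:
play_rows(plan=[1, 0, 1.8, 0.5, 0, 1, 0, 1.8, 1, 0, 1, 0, 1.8, 1, 0, 1, 0, 1.8, 1, 0, 1, 0, 1.8, 1, 0, 1, 0, 1.8, 1, 0, 1, 0, 1.8, 1, 0, 1, 0, 1.8, 1, 0, 1, 0, 0, 1.5, 0, 1, 0, 0, 1.5, 0, 1, 0, 0, 0.5, 0, 1, 0, 0, 0, 0])

```text
t: 10.12
tcp_pos: [443.7, 91.1, 46.4]
orientation: [[0.995, -0.019, -0.099], [-0.02, -1.0, -0.004], [-0.099, 0.006, -0.995]]
wrist_force: [-0.3, 1.7, 29.0]
gripper_width: 23.8
```

```bash
python3 -c "
from h import *
togo(470,100,60,-.007); print(env.get_state()['q'])"
```

```text
t10.12 tcp [443.7  91.1  46.4] yaw-0.0199 tilt [-0.0992 -0.0038] F [-0.3  1.7 29. ] M [0.52 0.05 0.01] w23.8 | togo cm [ 2.46 -0.93 -1.62] deg-0.74
[ 0.08529452 -0.00617928  1.96253765  0.00489331  1.28456727  1.67406168]
```

Emit:
play_rows(plan=[1, 0, 0, 0, 0, 1, 0, 0, 0, 0, 1, 0, 0, 0, 0, 1, 0, 0, 0, 0])

```text
t: 10.45
tcp_pos: [443.9, 91.2, 46.6]
orientation: [[0.995, -0.019, -0.097], [-0.02, -1.0, -0.004], [-0.097, 0.005, -0.995]]
wrist_force: [-2.4, -1.4, 10.0]
gripper_width: 23.9
```

```bash
python3 -c "
from h import *
togo(470,100,60,-.007); print(env.get_state()['q'])
c=shot('side'); pickle.dump(c,open('c2.pkl','wb')); u,v=map(int,proj(c,[455,91,50])); print(u,v); save(c,'m3.png',(u-60,v-60,u+60,v+40),5)"
```

```text
t10.45 tcp [443.9  91.2  46.6] yaw-0.0199 tilt [-0.0973 -0.0035] F [-2.4 -1.4 10. ] M [-0.    0.22  0.06] w23.9 | togo cm [ 2.45 -0.93 -1.59] deg-0.74
[ 0.08535222 -0.00813817  1.96400203  0.00496787  1.2831363   1.67415627]
307 217
```

View pics/m3.png

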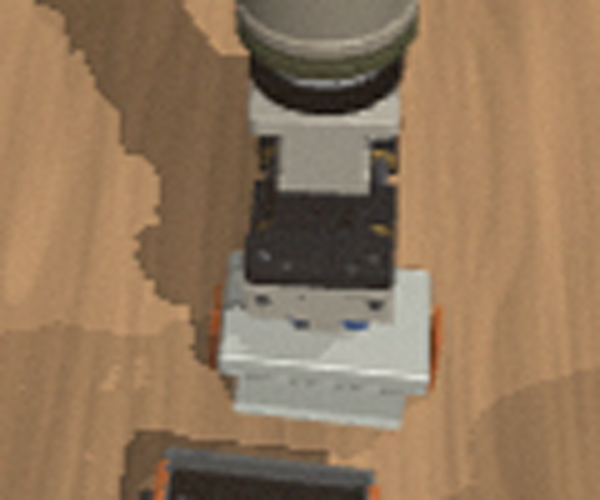

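The cover stands flat on the desk, while the tool is tilted about 0.1 rad about the pad normal. The cover has pivoted level in the pads. Next I'll carry it quickly over to the box.

```bash
python3 -c "
from h import *
togo(443.9,91.2,130,-.007); togo(468.5,239,130,-.007)"
```

```text
t10.50 tcp [443.8  91.1  46.5] yaw-0.0199 tilt [-0.0974 -0.0036] F [-1.9 -1.3 10.3] M [0.05 0.21 0.12] w23.7 | togo cm [-0.8   0.04 -8.31] deg-0.74
t10.50 tcp [443.8  91.1  46.5] yaw-0.0199 tilt [-0.0974 -0.0036] F [-1.9 -1.3 10.3] M [0.05 0.21 0.12] w23.7 | togo cm [  1.35 -14.78  -8.6 ] deg-0.74
```

Emit:
play_rows(plan=[1, -0.2, 0, -2, -0.4, 1, -0.3, 0, -3, -0.4, 1, -0.3, 0, -3, 0, 1, 0.4, -2.5, 0, 0, 1, 0.4, -3, 0, 0, 1, 0.4, -3, 0, 0, 1, 0.4, -3, 0, 0, 1, 0.3, -2, 0, 0, 1, 0, 0, 0, 0])

```text
t: 11.25
tcp_pos: [452.5, 229.7, 111.5]
orientation: [[0.993, -0.009, -0.118], [-0.01, -1.0, -0.007], [-0.118, 0.008, -0.993]]
wrist_force: [0.6, -0.4, -1.6]
gripper_width: 23.6
```

```bash
python3 -c "
from h import *
togo(468.5,239,125,-.007)"
```

```text
t11.25 tcp [452.5 229.7 111.5] yaw-0.0096 tilt [-0.1177 -0.0067] F [ 0.6 -0.4 -1.6] M [-0.   -0.14  0.05] w23.6 | togo cm [ 1.42 -0.94 -1.53] deg-0.15
```

Emit:
play_rows(plan=[1, 0.5, -0.3, -0.6, 0, 1, 0.5, -0.3, -0.5, 0, 1, 0.4, -0.2, -0.4, 0, 1, 0, 0, 0, 0])

```text
t: 11.58
tcp_pos: [465.9, 236.4, 120.6]
orientation: [[0.992, -0.007, -0.126], [-0.008, -1.0, -0.011], [-0.126, 0.012, -0.992]]
wrist_force: [0.7, 0.2, -1.3]
gripper_width: 23.7
```

```bash
python3 -c "
from h import *
togo(468.5,239,110,-.007)
C={n:shot(n) for n in('side','top')}
togo(468.5,239,110,-.007)
pickle.dump(C,open('c3.pkl','wb')); c=C['side']; u,v=map(int,proj(c,[470,239,50])); print(u,v); save(c,'m4.png',(u-50,v-50,u+50,v+50),6)"
```

```text
t11.58 tcp [465.9 236.4 120.6] yaw-0.0083 tilt [-0.1257 -0.0108] F [ 0.7  0.2 -1.3] M [ 0.05 -0.1  -0.02] w23.7 | togo cm [ 0.39 -0.27  1.01] deg-0.07
t11.68 tcp [465.2 236.  120. ] yaw-0.0086 tilt [-0.1266 -0.0111] F [ 0.3  0.2 -2.5] M [-0.   -0.1   0.02] w23.6 | togo cm [ 0.46 -0.31  0.95] deg-0.09
299 261
```

View pics/m4.png

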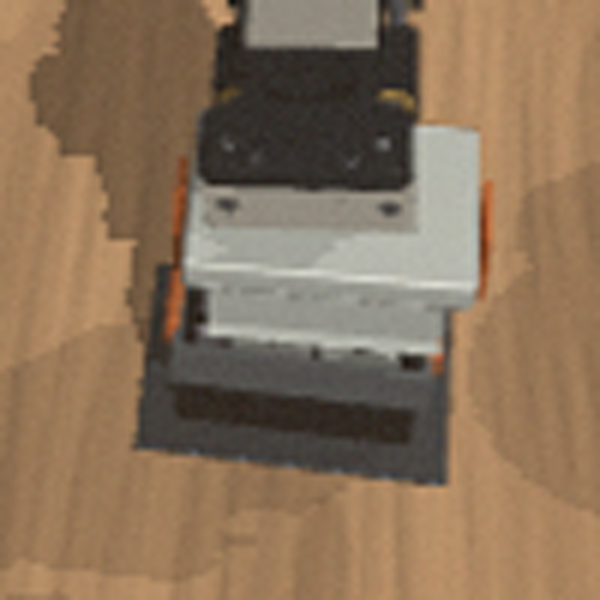

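```bash
cat > chk.py <<'E'
from fit import *
c=pickle.load(open('c3.pkl','rb'))['side']
m=lambda x,y:np.array([(x+.5)/6-.5+249,(y+.5)/6-.5+211])
f=lambda p:proj(c,p)
print("foot",f([469.8+64,238.7+47-.4,2])-m(135,447),f([469.8-64,238.7+47+.4,2])-m(447,485))
obs=[(-56,-40,0,478,130),(-56,40,0,477,292),(56,40,0,185,266),(56,40,-16,185,285),(-56,40,-16,474,308)]
t=.029;s=.007;yaw=-.0085;z0=116.4
def pt(p,a,b,z):
    return np.array([p[0]+a*np.cos(yaw)-b*np.sin(yaw)-t*z*1,p[1]+a*np.sin(yaw)+b*np.cos(yaw),z0+z-t*a-s*b])
r=lambda p:np.ravel([f(pt(p,a,b,z))-m(x,y) for a,b,z,x,y in obs])
S=least_squares(r,[468,236],loss='soft_l1'); print(S.x,r(S.x).reshape(-1,2).round(1).tolist())
E
python3 chk.py
```

```text
foot [0.21097419 0.2042181 ] [ 0.55668648 -0.04840807]
[463.84304596 234.32211565] [[0.5, -0.5], [0.6, -0.3], [-0.3, -0.6], [-0.8, 0.4], [-0.0, 1.2]]
```

```bash
cat >> chk.py <<'E'
g=lambda p:((f(p)-[249,211]+.5)*6-.5).round(1)
print("rims pred",g([469.8+55,238.7+25,50]),g([469.8-55,238.7+25,50]))
for xc in(464,466.5): print(xc,"clips mid outer", [g([xc+a,236.2,105-.029*a]) for a in(-62,62)],"shell frontR",g(pt((xc,236.2),-56,40,0)),"frontL",g(pt((xc,236.2),56,40,0)),"backR",g(pt((xc,236.2),-56,-40,0)))
E
python3 chk.py
python3 -c "
from h import *
C=pickle.load(open('c3.pkl','rb')); save(C['top'],'m5.png',(130,195,230,275),6)"
```

```text
foot [0.21097419 0.2042181 ] [ 0.55668648 -0.04840807]
[463.84304596 234.32211565] [[0.5, -0.5], [0.6, -0.3], [-0.3, -0.6], [-0.8, 0.4], [-0.0, 1.2]]
rims pred [167.1 338.5] [442.  367.7]
464 clips mid outer [array([492.3, 228.2]), array([175.1, 202. ])] shell frontR [479.9 293.9] frontL [182.3 266.4] backR [480.9 130.3]
466.5 clips mid outer [array([485.9, 227.5]), array([168.9, 201.4])] shell frontR [473.2 293.2] frontL [175.7 265.7] backR [474.6 129.7]
```

View pics/m5.png

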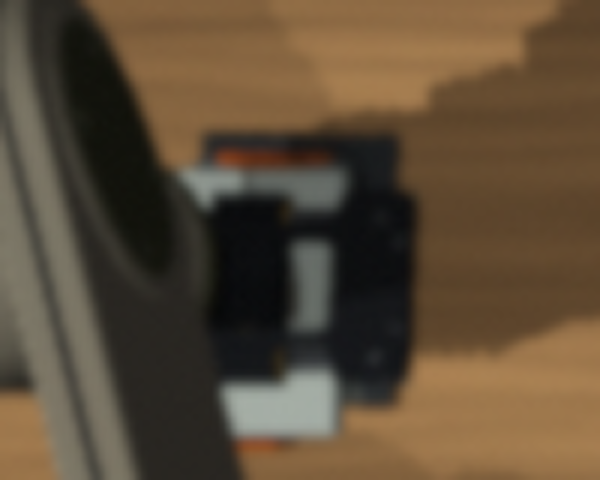

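```bash
python3 -c "
from h import *
c=pickle.load(open('c3.pkl','rb'))['top']
k=lambda x,y:((x+.5)/6-.5+130,(y+.5)/6-.5+195)
print('front',atz(c,k(295,169),114.8),'rear',atz(c,k(300,437),118), 'y right',atz(c,k(350,190),114.8),atz(c,k(338,420),118))
g=lambda p:(((proj(c,p)-[130,195])+.5)*6-.5).round(1)
print('foot top edge pred',g([469.8+64,238.7+47,4]),g([469.8+64,238.7-47,4]))
togo(470,239,110,-.007)
"
```

```text
front [519.16299847 215.48120998 114.8       ] rear [407.32352426 211.5968451  118.        ] y right [510.18798721 191.94387629 114.8       ] [414.33425516 195.62957396 118.        ]
foot top edge pred [200.1 133. ] [397.7 131.9]
t11.68 tcp [465.2 236.  120. ] yaw-0.0086 tilt [-0.1266 -0.0111] F [ 0.3  0.2 -2.5] M [-0.   -0.1   0.02] w23.6 | togo cm [ 0.6  -0.31  0.93] deg-0.09
```

The two views agree that the cover is at x≈463.8, with TCP at 465.2, and y follows the tool. The box is at (470, 239). I'll correct and descend.

```bash
python3 -c "
from h import *
togo(471.4,239.2,106,-.007)"
```

```text
t11.68 tcp [465.2 236.  120. ] yaw-0.0086 tilt [-0.1266 -0.0111] F [ 0.3  0.2 -2.5] M [-0.   -0.1   0.02] w23.6 | togo cm [ 0.79 -0.34  1.31] deg-0.09
```

Emit:
play_rows(plan=[1, 0.3, -0.15, 0.3, 0, 1, 0.3, -0.15, 0.3, 0, 1, 0.2, 0, 0.3, 0])

```text
t: 11.93
tcp_pos: [473.0, 237.8, 110.1]
orientation: [[0.992, -0.009, -0.125], [-0.011, -1.0, -0.01], [-0.125, 0.012, -0.992]]
wrist_force: [-0.2, 0.2, -2.7]
gripper_width: 23.7
```

```bash
python3 -c "
from h import *
togo(471.4,239.2,100,-.007)"
```

```text
t11.93 tcp [473.  237.8 110.1] yaw-0.0108 tilt [-0.1251 -0.0104] F [-0.2  0.2 -2.7] M [ 0.05 -0.14 -0.05] w23.7 | togo cm [-0.04 -0.15  1.03] deg-0.22
```

Emit:
play_rows(plan=[1, 0, -0.12, 0.2, 0, 1, 0, 0, 0.2, 0, 1, 0, 0, 0.2, 0])

```text
t: 12.18
tcp_pos: [472.2, 238.4, 102.5]
orientation: [[0.992, -0.01, -0.126], [-0.012, -1.0, -0.011], [-0.126, 0.012, -0.992]]
wrist_force: [0.1, 0.2, -2.6]
gripper_width: 23.8
```

```bash
python3 -c "
from h import *
togo(471.4,239.2,97,-.007)"
```

```text
t12.18 tcp [472.2 238.4 102.5] yaw-0.0116 tilt [-0.1263 -0.0108] F [ 0.1  0.2 -2.6] M [ 0.   -0.13 -0.01] w23.8 | togo cm [-0.01 -0.08  0.56] deg-0.27
```

Emit:
play_rows(plan=[1, 0.02, -0.08, 0.15, -0.2, 1, 0.02, 0, 0.15, 0, 1, 0.02, 0, 0.15, 0])

```text
t: 12.43
tcp_pos: [471.8, 239.2, 97.1]
orientation: [[0.992, -0.006, -0.127], [-0.008, -1.0, -0.011], [-0.127, 0.012, -0.992]]
wrist_force: [1.4, -0.2, -2.6]
gripper_width: 23.6
```

```bash
python3 -c "
from h import *
togo(471.4,239.2,93,-.007)
c=shot('side'); pickle.dump(c,open('c4.pkl','wb')); save(c,'m6.png',(249,211,349,311),6)"
```

```text
t12.43 tcp [471.8 239.2  97.1] yaw-0.0076 tilt [-0.1269 -0.0111] F [ 1.4 -0.2 -2.6] M [ 0.01 -0.36  0.02] w23.6 | togo cm [ 0.01 -0.01  0.41] deg-0.03
```

View pics/m6.png

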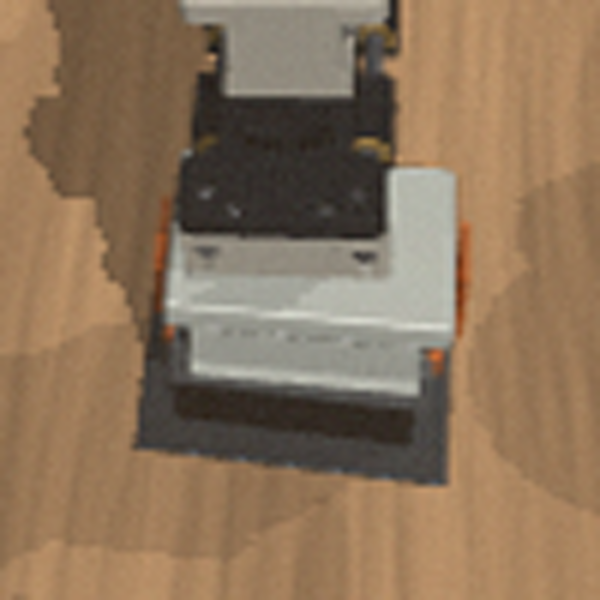

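The cover is over the box, with the front skirt outside the frame and clips just at the rims. I'll press on in small steps.

Emit:
play_rows(plan=[1, 0.02, 0, 0.2, 0, 1, 0.02, 0, 0.2, 0])

```text
t: 12.65
tcp_pos: [472.7, 239.4, 93.5]
orientation: [[0.992, -0.006, -0.125], [-0.007, -1.0, -0.011], [-0.125, 0.011, -0.992]]
wrist_force: [1.3, -0.9, -0.4]
gripper_width: 23.7
```

Emit:
play_rows(plan=[1, 0.02, 0, 0.2, 0, 1, 0.02, 0, 0.2, 0])

```text
t: 12.82
tcp_pos: [473.3, 239.6, 90.0]
orientation: [[0.992, -0.006, -0.123], [-0.007, -1.0, -0.01], [-0.123, 0.011, -0.992]]
wrist_force: [-0.1, 0.2, 3.0]
gripper_width: 23.7
```

```bash
python3 -c "
from h import *
togo(471.4,239.2,85,-.007)"
```

```text
t12.82 tcp [473.3 239.6  90. ] yaw-0.0075 tilt [-0.123 -0.01 ] F [-0.1  0.2  3. ] M [-0.03  0.02 -0.06] w23.7 | togo cm [-0.12  0.03  0.52] deg-0.03
```

Emit:
play_rows(plan=[1, 0, 0, 0.25, 0, 1, 0, 0, 0.25, 0])

```text
t: 12.98
tcp_pos: [473.3, 239.8, 86.0]
orientation: [[0.993, -0.006, -0.122], [-0.007, -1.0, -0.009], [-0.122, 0.01, -0.993]]
wrist_force: [-1.8, -0.5, 6.6]
gripper_width: 23.6
```

Emit:
play_rows(plan=[1, 0, 0, 0.25, 0, 1, 0, 0, 0.25, 0])

```text
t: 13.15
tcp_pos: [472.5, 240.1, 81.3]
orientation: [[0.993, -0.006, -0.122], [-0.007, -1.0, -0.009], [-0.122, 0.01, -0.993]]
wrist_force: [-0.2, -0.8, 1.4]
gripper_width: 23.4
```

Emit:
play_rows(plan=[1, 0, 0, 0.2, 0, 1, 0, 0, 0.1, 0])

```text
t: 13.32
tcp_pos: [471.4, 240.0, 77.3]
orientation: [[0.992, -0.006, -0.123], [-0.007, -1.0, -0.009], [-0.123, 0.01, -0.992]]
wrist_force: [-1.1, -0.5, -0.5]
gripper_width: 23.9
```

Emit:
play_rows(plan=[1, 0, 0, 0.2, 0])

```text
t: 13.4
tcp_pos: [471.0, 240.0, 75.7]
orientation: [[0.992, -0.006, -0.124], [-0.007, -1.0, -0.009], [-0.124, 0.01, -0.992]]
wrist_force: [-6.5, -1.5, 11.0]
gripper_width: 23.8
```

Emit:
play_rows(plan=[1, 0, 0, 0.2, 0])

```text
t: 13.48
tcp_pos: [470.7, 239.9, 75.1]
orientation: [[0.992, -0.006, -0.124], [-0.007, -1.0, -0.009], [-0.124, 0.01, -0.992]]
wrist_force: [-9.1, -5.8, 25.3]
gripper_width: 23.6
```

Emit:
play_rows(plan=[1, 0, 0, 0, 0])

```text
t: 13.57
tcp_pos: [470.8, 239.9, 75.5]
orientation: [[0.992, -0.006, -0.124], [-0.007, -1.0, -0.009], [-0.124, 0.01, -0.992]]
wrist_force: [-0.4, -0.1, -4.7]
gripper_width: 23.5
```

```bash
python3 -c "
from h import *
togo(471.4,239.2,75,-.007)
c=shot('side'); pickle.dump(c,open('c5.pkl','wb')); save(c,'m7.png',(249,211,349,311),6)"
```

```text
t13.57 tcp [470.8 239.9  75.5] yaw-0.0071 tilt [-0.1236 -0.0091] F [-0.4 -0.1 -4.7] M [ 0.19 -0.36 -0.03] w23.5 | togo cm [0.07 0.07 0.05] deg-0.01
```

View pics/m7.png

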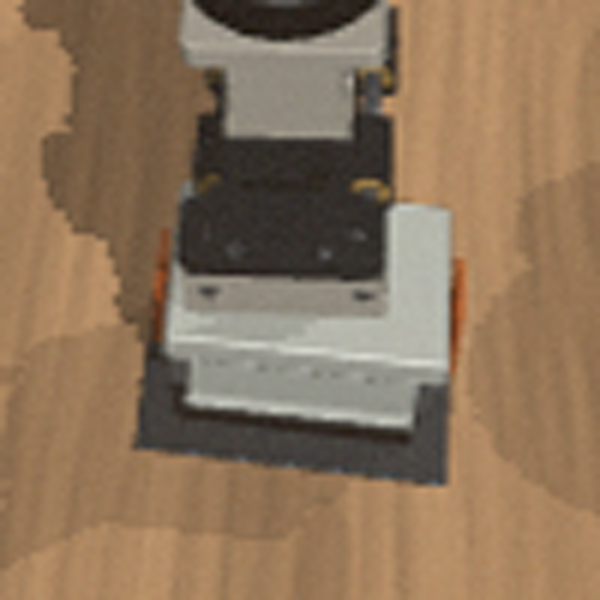

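The cover looks seated, with its skirt edge parallel to the foot plate (slope 0.118 against 0.122). The clips now hold against a slight pull (−4.7 N). I'll press gently once more to confirm the hard stop.

Emit:
play_rows(plan=[1, 0, 0, 0.15, 0])

```text
t: 13.7
tcp_pos: [470.9, 239.9, 75.1]
orientation: [[0.992, -0.006, -0.123], [-0.007, -1.0, -0.009], [-0.123, 0.01, -0.992]]
wrist_force: [-7.5, -5.4, 23.7]
gripper_width: 23.7
```

Emit:
play_rows(plan=[1, 0, 0, 0.15, 0])

```text
t: 13.78
tcp_pos: [470.9, 239.9, 75.1]
orientation: [[0.992, -0.006, -0.123], [-0.007, -1.0, -0.009], [-0.123, 0.01, -0.992]]
wrist_force: [-7.3, -4.2, 18.3]
gripper_width: 23.9
```

```bash
python3 -c "
from h import *
togo(471.4,239.2,75,-.007)"
```

```text
t13.78 tcp [470.9 239.9  75.1] yaw-0.0070 tilt [-0.123 -0.009] F [-7.3 -4.2 18.3] M [-0.19  1.29 -0.01] w23.9 | togo cm [0.06 0.07 0.01] deg0.00
```

Emit:
play_rows(plan=[1, 0, 0, 0, 0, 0.3, 0, 0, 0, 0, 0.3, 0, 0, 0, 0, 0.3, 0, 0, -0.05, 0, 0.3, 0, 0, -0.05, 0, 0.3, 0, 0, 0, 0])

```text
t: 14.28
tcp_pos: [470.4, 239.6, 74.9]
orientation: [[0.992, -0.006, -0.124], [-0.007, -1.0, -0.01], [-0.124, 0.01, -0.992]]
wrist_force: [0.8, 0.5, 0.1]
gripper_width: 52.8
```

```bash
python3 -c "
from h import *
togo(471.4,239.2,75,-.007)"
```

```text
t14.28 tcp [470.4 239.6  74.9] yaw-0.0069 tilt [-0.124  -0.0096] F [0.8 0.5 0.1] M [ 0.02 -0.06 -0.01] w52.8 | togo cm [ 0.1   0.04 -0.02] deg0.01
```

Emit:
play_rows(plan=[0.3, -0.1, 0, -0.8, 0, 0.3, -0.15, 0, -1.2, 0, 0.3, -0.25, 0, -2, 0, 0.3, -0.25, 0, -2, 0, 0.3, -0.4, 0, -3, 0, 0.3, -0.4, 0, -3, 0, 0.3, 0, 3, 0, 0, 0.3, 0, 3, 0, 0, 0.3, 0, 3, 0, 0, 0.3, 0, 3, 0, 0, 0.3, 0, 3, 0, 0, 0.3, 0, 3, 0, 0, 0.3, 0, 0, 0, 0])

```text
t: 15.37
tcp_pos: [470.3, 55.8, 219.1]
orientation: [[0.994, 0.001, -0.111], [-0.001, -1.0, -0.01], [-0.111, 0.01, -0.994]]
wrist_force: [-0.1, 0.6, 0.5]
gripper_width: 65.0
```

```bash
python3 -c "
from h import *
togo(471.4,239.2,75,-.007)
C={n:shot(n) for n in('side','top')}
pickle.dump(C,open('c6.pkl','wb'))
a=cv2.resize(C['side']['image'][220:310,254:344,::-1],None,fx=6,fy=6,interpolation=cv2.INTER_CUBIC)
b=cv2.resize(C['top']['image'][205:275,148:208,::-1],None,fx=4,fy=4,interpolation=cv2.INTER_CUBIC)
m=np.zeros((540,780,3),np.uint8); m[:,:540]=a; m[:280,540:]=b; cv2.imwrite('pics/m8.png',m)"
```

```text
t15.37 tcp [470.3  55.8 219.1] yaw-0.0005 tilt [-0.1115 -0.0098] F [-0.1  0.6  0.5] M [ 0.   -0.06 -0.03] w65.0 | togo cm [  1.71 -18.48  14.13] deg0.37
```

View pics/m8.png

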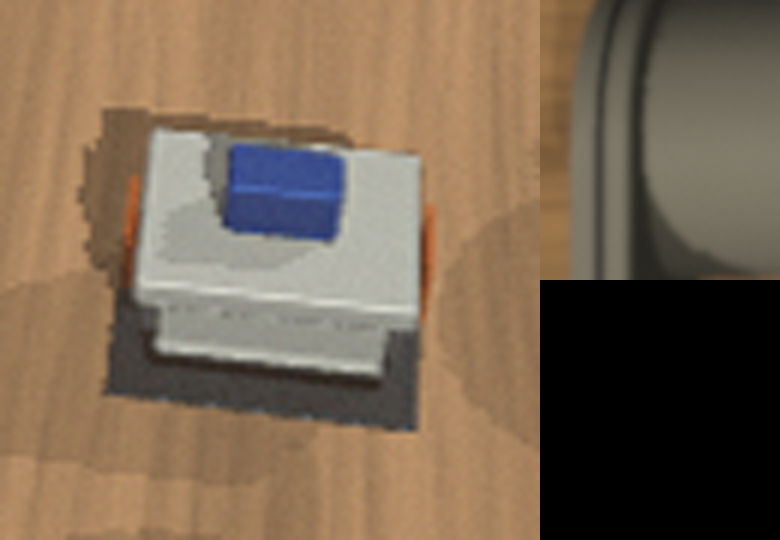

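The cover sits on the box with both orange clips hugging the ends. I'll quantify level and height with a pose fit.

```bash
python3 - <<'E'
from fit import *
c=pickle.load(open('c6.pkl','rb'))['side']
m=lambda x,y:np.array([(x+.5)/6-.5+254,(y+.5)/6-.5+220])
print("foot",proj(c,[469.8+64,238.7+47-.4,2])-m(106,393),proj(c,[469.8-64,238.7+47+.4,2])-m(417,430))
obs=[(56,-40,0,152,130),(-56,-40,0,420,156),(-56,40,0,418,310),(56,40,0,137,291),(23,-12,30,230,145),(-23,-12,30,343,155),(23,12,30,228,186),(-23,12,30,341,196)]
def pt(p,a,b,z):
    x,y,zc,w,t=p
    return [x+a*np.cos(w)-b*np.sin(w)-t*z,y+a*np.sin(w)+b*np.cos(w),zc+z-t*a]
r=lambda p:np.ravel([proj(c,pt(p,a,b,z))-m(u,v) for a,b,z,u,v in obs])
S=least_squares(r,[470,239,71,0,0],x_scale=[1,1,1,.01,.01],loss='soft_l1',f_scale=.5)
J=S.jac; sd=np.sqrt(np.diag(np.linalg.inv(J.T@J)))*.4
print(S.x.round(3),sd.round(3)); print(r(S.x).reshape(-1,2).round(1).tolist())
E
```

```text
foot [0.04430752 0.2042181 ] [0.55668648 0.11825859]
[4.69176e+02 2.24428e+02 5.17850e+01 1.20000e-02 2.00000e-03] [0.521 5.04  6.448 0.011 0.017]
[[-0.1, -0.1], [-0.6, -0.5], [-0.0, 0.3], [0.0, -1.0], [0.1, -0.2], [0.1, -0.1], [-0.1, 0.8], [0.3, 0.9]]
```

```bash
python3 -c "
from h import *
togo(462,239.3,219,-.007);togo(462,239.3,115,-.007)"
```

```text
t15.47 tcp [470.5  59.3 219. ] yaw0.0004 tilt [-0.1111 -0.0076] F [0.6 0.6 0.2] M [-0.01 -0.06  0.02] w65.3 | togo cm [ -0.84 -18.    -0.04] deg0.43
t15.47 tcp [470.5  59.3 219. ] yaw0.0004 tilt [-0.1111 -0.0076] F [0.6 0.6 0.2] M [-0.01 -0.06  0.02] w65.3 | togo cm [  0.32 -18.08  10.29] deg0.43
```

Emit:
play_rows(plan=[1, -0.1, -2, 0, 0.4, 1, -0.1, -2, 0, 0, 1, -0.1, -2, 0, 0, 1, -0.1, -2, 0, 0, 1, -0.1, -2, 0, 0, 1, -0.1, -2, 0, 0, 1, -0.1, -2, 0, 0, 1, 0, -2, 0, 0, 1, 0, -1.5, 0, 0, 1, 0.1, 0, 1, 0, 1, 0.2, 0, 2, 0, 1, 0.2, 0, 2, 0, 1, 0.2, 0, 2, 0, 1, 0.1, 0, 0.8, 0, 1, 0, 0, 0, 0])

```text
t: 16.72
tcp_pos: [458.2, 259.8, 143.4]
orientation: [[0.994, 0.01, -0.107], [0.01, -1.0, -0.002], [-0.107, 0.001, -0.994]]
wrist_force: [-0.5, -0.1, 0.7]
gripper_width: 0.6
```

```bash
python3 -c "
from h import *
togo(460,239.3,104,-.007)"
```

```text
t16.72 tcp [458.2 259.8 143.4] yaw0.0101 tilt [-0.1066 -0.0021] F [-0.5 -0.1  0.7] M [-0.03 -0.05 -0.04] w0.6 | togo cm [0.58 2.04 3.9 ] deg0.98
```

Emit:
play_rows(plan=[1, 0.1, 0.5, 0.4, 0.3, 1, 0.1, 0.5, 0.5, 0.3, 1, 0.1, 0.5, 0.5, 0.3, 1, 0.1, 0.4, 0.5, 0, 1, 0, 0, 0.4, 0, 1, 0, 0, 0.2, 0, 1, 0, 0, 0, 0])

```text
t: 17.3
tcp_pos: [461.4, 238.5, 119.2]
orientation: [[0.995, -0.008, -0.103], [-0.008, -1.0, -0.001], [-0.103, 0.002, -0.995]]
wrist_force: [-0.5, -0.9, 0.0]
gripper_width: 0.4
```

```bash
python3 -c "
from h import *
togo(460,239.3,102,-.007)"
```

```text
t17.30 tcp [461.4 238.5 119.2] yaw-0.0084 tilt [-0.1028 -0.0007] F [-0.5 -0.9  0. ] M [-0.01 -0.03 -0.03] w0.4 | togo cm [ 0.04 -0.08  1.73] deg-0.08
```

Emit:
play_rows(plan=[1, 0, -0.05, 0.3, 0, 1, 0, 0, 0.3, 0, 1, 0, 0, 0.3, 0, 1, 0, 0, 0.2, 0, 1, 0, 0, 0.1, 0])

```text
t: 17.72
tcp_pos: [460.7, 239.7, 107.1]
orientation: [[0.995, -0.008, -0.101], [-0.008, -1.0, 0.0], [-0.101, 0.001, -0.995]]
wrist_force: [0.3, -1.2, 0.0]
gripper_width: 0.8
```

Emit:
play_rows(plan=[1, 0, 0, 0.1, 0, 1, 0, 0, 0.1, 0])

```text
t: 17.88
tcp_pos: [460.3, 239.8, 104.8]
orientation: [[0.995, -0.008, -0.101], [-0.008, -1.0, 0.0], [-0.101, 0.001, -0.995]]
wrist_force: [0.3, -0.4, 0.2]
gripper_width: 1.0
```

Emit:
play_rows(plan=[1, 0, 0, 0.1, 0, 1, 0, 0, 0.1, 0])

```text
t: 18.05
tcp_pos: [460.2, 240.0, 102.8]
orientation: [[0.995, -0.008, -0.101], [-0.008, -1.0, 0.0], [-0.101, 0.001, -0.995]]
wrist_force: [-1.7, -1.5, 8.8]
gripper_width: 0.3
```

Emit:
play_rows(plan=[1, 0, 0, 0.1, 0])

```text
t: 18.13
tcp_pos: [460.4, 240.0, 102.7]
orientation: [[0.995, -0.007, -0.101], [-0.007, -1.0, 0.0], [-0.101, 0.001, -0.995]]
wrist_force: [-5.0, -1.8, 12.8]
gripper_width: 0.6
```

Emit:
play_rows(plan=[1, 0, 0, 0.1, 0])

```text
t: 18.22
tcp_pos: [460.4, 240.0, 102.8]
orientation: [[0.995, -0.007, -0.1], [-0.007, -1.0, 0.0], [-0.1, 0.001, -0.995]]
wrist_force: [-4.7, -2.7, 9.5]
gripper_width: 0.4
```

Emit:
play_rows(plan=[1, 0, 0, 0.18, 0])

```text
t: 18.3
tcp_pos: [460.4, 240.0, 102.6]
orientation: [[0.995, -0.007, -0.1], [-0.007, -1.0, 0.0], [-0.1, 0.001, -0.995]]
wrist_force: [-7.9, -3.7, 18.6]
gripper_width: 0.6
```

Emit:
play_rows(plan=[1, 0, 0, 0.18, 0])

```text
t: 18.38
tcp_pos: [460.4, 240.0, 102.7]
orientation: [[0.995, -0.007, -0.1], [-0.007, -1.0, 0.0], [-0.1, 0.001, -0.995]]
wrist_force: [-7.3, -4.3, 16.0]
gripper_width: 0.6
```

Emit:
play_rows(plan=[1, 0, 0, -0.5, 0, 1, 0, 0, -1, 0, 1, -0.2, 0, -2, 0, 1, -0.2, 0, -2, 0, 1, -0.2, 0, -2, 0, 1, 0, 1.5, -1, 0, 1, 0, 2.5, 0, 0, 1, 0, 2.5, 0, 0, 1, 0, 2.5, 0, 0, 1, 0, 2.5, 0, 0, 1, 0, 2.5, 0, 0, 1, 0, 1, 0, 0, 1, 0, 0, 0, 0, 1, 0, 0, 0, 0])

```text
t: 19.55
tcp_pos: [465.1, 85.7, 201.6]
orientation: [[0.996, -0.005, -0.089], [-0.005, -1.0, 0.002], [-0.089, -0.002, -0.996]]
wrist_force: [0.4, 0.1, 0.0]
gripper_width: 0.3
```

```bash
python3 -c "
from h import *
togo(460,239.3,102,-.007)
c=shot('side'); save(c,'m9.png',(254,220,344,310),6)
C=pickle.load(open('c6.pkl','rb'))['side']
d=np.abs(c['image'].astype(int)-C['image']).max(2)[238:300,270:330]; print('diff',d.mean(),(d>40).sum())"
```

```text
t19.55 tcp [465.1  85.7 201.6] yaw-0.0049 tilt [-0.0887  0.0023] F [0.4 0.1 0. ] M [ 0.02  0.02 -0.04] w0.3 | togo cm [  0.3  -15.34  10.  ] deg0.12
diff 3.0161290322580645 0
```

View pics/m9.png

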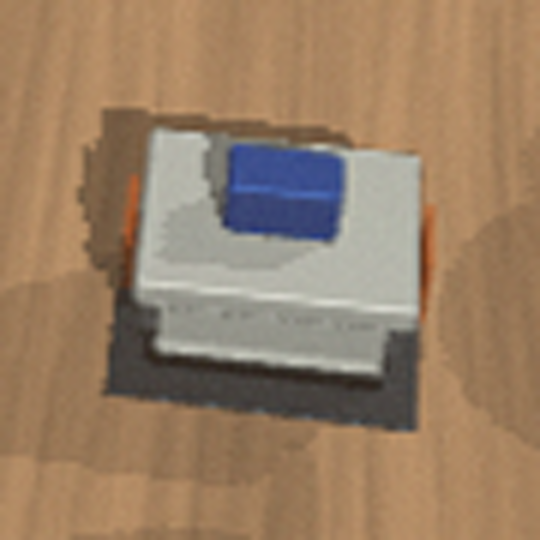

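The cover is unchanged by the second press (no pixel in the compared area changed noticeably). It sits with its front edge at about (137,291)–(418,310), parallel to the foot plate. The robot is clear, so I'll hand in.

```bash
python3 -c "
from h import *
print(env.finish_job())"
```

```text
the job is handed in; nothing more can be done
None
```

I put the cover on the box, pressed it to a hard stop, let go, and handed the job in with the arm clear. The last reading before hand-in was 19.6 s of the 42 s. No verdict was reported.

- **Carrying:** The tool slowly tilted while carrying, up to about 0.12 rad. I set the cover down on free desk beside the box so it levelled itself in the pads, then moved it over the box.
- **Pressing:** The load on the box rose to about 9 N and then dropped off, as a snap would. It then stopped hard with the frame edge at about 55.5 mm. The camera had put that edge at 54.8 mm. The highest load I read was about 28 N, and force was only read between moves.
- **After letting go:** A second press of about 19 N on top of the grip with closed fingers moved nothing. Pictures before and after it match.
- **Final picture:** A pose fit to the picture taken just after letting go puts the cover within about 1 mm of the box in x and level to 0.002 rad, give or take 0.017.

**Less certain:**
- **Clip angles:** I could not measure them. That both clips snapped is inferred from the force drop, the hard stop and the pictures.
- **Sideways position (y):** The same fit gave y 14 mm off the box and a height about 20 mm below the press reading. One camera barely separates the two, so I relied on the tool position and the skirts having passed over the frame.
- **Bystanders:** I did not check their positions at the end. The arm's path stayed away from them.

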